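Seal a specimen jar and book it in with the hand scanner

ROBOT

A 6-joint arm with a two-finger parallel gripper is mounted at the origin on the work surface. World frame = base frame: x ahead of the robot, y to its left, z up, the work surface at z = 0. Lengths are in mm, angles in degrees, forces in N, time in s.
With the tool pointing down it reaches from about 300 to 850 mm from the base axis. Payload 4.2 kg.
Tool frame: the origin (TCP) lies midway between the tips of the shut fingers; the grasp point (between the pads) lies 19 mm behind it; z points along the fingers, y is the line along which they close (so a half turn about z gives the same grasp; the last joint's range is limited). The gripper opens to 91 mm and grips with 3 to 60 N. Pads are 32 mm wide; open, the fingers measure 118 mm over their backs; the gripper's body (76 mm by 178 mm) begins 60 mm behind the grasp point.
Start: joints at [-65.546, 18.312, 89.639, -0, 72.044, -1.146], TCP at [248.452, -518.57, 213.976] pointing down, gripper open.
Joint ranges: [-177.97, 177.97], [-48.28, 115.42], [12.27, 149.76], [-77.06, 257.06], [2.81, 150.46], [-146.56, 146.56]. Speed limits (degrees/s): [147.25, 147.25, 180, 180, 180, 180].

INTERFACE

Orientations are given as [roll, pitch, yaw] about the fixed x, y, z axes, in that order (R = Rz(yaw) Ry(pitch) Rx(roll)).
In Python, from workcell import state, grab_frame, camera_model, workorder gives the robot as it stands.
- The arm moves only by the tool carry_out, never from a script. Its argument "commands" is a list of rows, each a list of 7 numbers: the turn, a rotation vector about the tool's x, y, z in degrees, then the shift along the tool's x, y, z in mm, then the opening, from -1 (shut) to 1 (fully open). In form: [[ax, ay, az, dx, dy, dz, hand], ...]. A call has 1 to 20 rows; each row is the pose to reach, as a shift and turn from the pose commanded when the call began, along the tool's axes at that moment; what a row does not reach only later rows make up. A row lasts 1/10 s, in which the tool goes at most 50 mm and 8.59 degrees, less where a joint would pass 70% of its speed; a pose out of reach is approached as far as the arm can. A call with a gripper value outside its range is refused whole. The fingers move at their own pace and stop on an object; "force" is the grip in N (left out, the last holds). Time passes only in rows, so rows that repeat a pose let the fingers close. It gives the time, the measured TCP pose, the force, the opening and the grip force at its end, in the units of the state.
- state(): the state, without advancing time (a new reading comes with each control period).
- grab_frame(name): name is "side" or "top"; returns the picture (384x512x3 uint8, red, green, blue); there is no depth.
- camera_model(name): a dict with "fx", "fy", "cx", "cy" (pixels), "origin" and "rotation" of the camera in the world. Camera axes: x right, y up, looking along -z (the intrinsics and any distortion apply to the point x, -y, -z); pixel columns grow to the right and rows downward; lengths in mm; the calibration is good to about 2 mm. A picture is of the moment at which its call begins. camera_model takes no time and is no camera call.
- workorder.job_done(): hands the job in; it is judged then, once.
The state is a dict: "time_s": time; "qpos": joint angles; "qvel": joint speeds; "effort": joint torques, N m; "ee_pos": TCP position; "ee_rot": TCP orientation; "force": force on the tool from outside, world axes, zero at the start; "torque": the same for the moment, N m; "gripper_width": finger opening in mm; "gripper_force": force on a finger pad.
Only numpy, scipy, OpenCV 4.12 (cv2) and the standard library are available. Lean on these libraries where they do the work, as an engineer would, in place of code of your own. Each camera call takes 0.05 s, during which the arm holds its last target. There are 200 camera calls.

TASK

Seal the specimen jar that stands in the lever press: pull the lever fully down so that the lid snaps on, then ease the lever slowly back up to its rest without letting it fly. Then pick up the hand scanner, aim its window squarely at the middle of the label on that jar from about 10 cm away and hold it still there for more than a second, then lay it gently back in its rest, facing the same way as before. Leave the jar standing in the press and do not disturb the other jars or the beaker.

Things in the scene. Friction and masses are not known exactly. Their poses are not given: they have to be found in the camera images.
- press: Grey jar-sealing press fixed to the table: base 200 x 110 x 35 mm, a 180 mm high post at its back, one lever. Origin on the table under the centre of the jar's nest (four 10 mm pins on the base); +x points to the post, away from the robot; z up. The base spans x -65 to 135, y +-55 mm; the post x 79 to 129, y +-28 mm.
- lever (a joint): Angle of the press lever, rad: 0 = up at rest (arm slopes 43 degrees upward towards the robot), 0.75 = fully down (arm level, end stop). A spring drives it back to 0: about 5 N at the grip near rest, about 10 N at the bottom.
- lever_hinge (a point): Hinge of the lever, in the post 165 mm above the table and 85 mm behind the nest centre. The lever turns about the press's y axis through this point.
- lever_grip (a point): Middle of the lever's black rubber hand grip, a level round bar 24 mm in diameter along the press's y axis, at the arm's free end, 235 mm from the hinge axis. It sticks out to the press's -y side only and is clear for 45 mm either side of this point; on the +y side follows the 18 mm wide steel arm. 325 mm above the table at rest, 165 mm when down.
- jar: Glass specimen jar (holding stones) standing in the nest of the press, 66 mm diameter, 75 mm high plus neck and lid. Origin at the centre of its underside (35 mm above the table); its +x axis points out through the middle of its label, z up. The label looks to the robot's left, square across the table or turned up to 30 degrees away from the robot.
- label (a point): Middle of the white paper label with black bars on the jar in the press: 44 mm wide, 36 mm high, bent round the jar, 42 mm above the jar's underside. Axes as the jar: +x is the label's outward normal.
- lid (a joint): How far the aluminium lid of the jar in the press has been pressed on, m: 0 = loose, 6 mm proud; 0.006 = fully on. It stays where it is pushed.
- lid_top (a point): Centre of the top of that lid (68 mm diameter, 14 mm thick).
- scanner: Straight grey hand scanner, 175 mm long, 0.2 kg: a barrel 34 mm wide, 30 mm high, from x -70 to 65 mm, then a head 54 mm wide, 40 mm high (4 mm lower, 6 mm higher than the barrel), to x 105 mm. Origin on the barrel's underside below the balance point, where to grip it across its width; +x is the way it looks, z up. It starts lying in its rest.
- scanner_grip (a point): Centre of the scanner's barrel where it is gripped: 15 mm above its origin.
- scanner_window (a point): Middle of the scanner's dark window, at the front of the head: 105 mm ahead of and 17 mm above the scanner's origin. Axes as the scanner: it looks along +x.
- cradle: Black scanner rest fixed to the table: plate 150 x 62 x 6 mm and two U-shaped supports 18 mm long, centred at x +-47 mm, 76 mm free between them for fingers. The barrel lies on them 25 mm above the table, between cheeks 42 mm apart, top at 39 mm. Origin on the table at its centre, below the origin of a scanner at home; +x is the way the scanner looks, z up.
- tall_jar: Bystander: sealed glass jar with a label, 70 mm diameter, 129 mm high. Origin at the centre of its underside.
- squat_jar: Bystander: sealed glass jar with a label, 84 mm diameter, 74 mm high. Origin at the centre of its underside.
- beaker: Bystander: glass beaker, 72 mm diameter, 90 mm high. Origin at the centre of its underside.

How it is judged (in metres and radians):
On the way, in this order (a step that is already met when the one before it is completed fails the run):
1. the lever is pulled fully down (past 0.70 rad) and the lid is pressed on (more than 4.5 mm) (value of joint lever above 0.7 rad and value of joint lid above 0.0045 m), for 0.2 s.
2. the lever is back up at rest (under 0.06 rad) (value of joint lever below 0.06 rad), for 0.2 s.
3. the scanner is held still 1 s, aimed at the label: 60 to 140 mm off, its line of sight within 20 mm sideways, 15 mm in height of the label's middle and 0.35 rad of its normal (x of label in the frame of scanner_window between 0.06 and 0.14 m and y of label in the frame of scanner_window between -0.02 and 0.02 m and z of label in the frame of scanner_window between -0.015 and 0.015 m and x of scanner_window in the frame of label above 0.03 m and angle between the x axis of scanner and the x axis of jar, either way round below 0.35 rad and contact force between the fingers and scanner above 0.5 N and linear speed of scanner below 0.03 m/s and angular speed of scanner below 0.2 rad/s), for 1 s.
At the end, for the whole second after the job is handed in: The scanner rests in its cradle looking the same way (-12 to +18 mm along, 8 mm sideways, tilt under 0.12, turn under 0.15 rad), lever up (under 0.06 rad), lid on (over 4.5 mm), jar upright in the press within 12 mm of the nest centre (x of scanner in the frame of cradle between -0.012 and 0.018 m and y of scanner in the frame of cradle between -0.008 and 0.008 m and z of scanner in the frame of cradle between 0.018 and 0.032 m and angle between scanner's own z axis and vertical below 0.12 rad and angle between the x axis of scanner and the x axis of cradle, either way round below 0.15 rad and x of scanner_window in the frame of cradle above 0.05 m and linear speed of scanner below 0.02 m/s and value of joint lever below 0.06 rad and value of joint lid above 0.0045 m and x of jar in the frame of press between -0.012 and 0.012 m and y of jar in the frame of press between -0.012 and 0.012 m and angle between jar's own z axis and vertical below 0.1 rad); the robot touches nothing.
It fails at once if the lever flies back (faster than 1.6 rad/s upward) (velocity of joint lever below -1.6 rad/s).
It fails at once if the scanner is let go more than 15 mm above its place in the rest (contact force between the fingers and scanner below 0.05 N and height (world z) of scanner above 0.04 m).
It fails at once if the jar is tipped or taken out of the press (angle between jar's own z axis and vertical above 0.3 rad or horizontal distance between jar and press above 0.03 m).
It fails at once if another jar or the beaker is shifted by more than 25 mm or tipped (distance of any of tall_jar, squat_jar, beaker from where it was at the start of the episode above 0.025 m or angle between any of tall_jar, squat_jar, beaker's own z axis and vertical above 0.3 rad).
It also fails if it takes over 69 s, if anything falls off the work surface, if the arm or the gripper's body presses on something with over 40 N, if the wrist force passes 120 N, or if a joint passes its speed limit or range.

## Working session

There is one attempt and no reset: what is moved stays moved. The work goes in short steps, Python scripts to look and compute and a tool call to move; the robot and the scene stay as the last step left them, time stands still between calls to the robot, and variables do not carry over. Pictures are saved under pics/ and viewed, at most 10 in all, crops included, and the job is handed in when it is done.

Besides the shell and the picture viewer there is one more tool, called after ">>>" in YAML: its name, and indented under it one key for each argument. carry_out: Moves the arm, as the interface text tells. Its arguments: {"type":"object","properties":{"commands":{"type":"array"},"force":{"type":"number"}},"required":["commands"]}

```bash
mkdir -p pics; ls
python3 - <<'E'
from workcell import *
import cv2
s=state();print(s)
for n in("side","top"):
    print(n,camera_model(n))
    cv2.imwrite(f"pics/{n}0.png",cv2.resize(grab_frame(n)[:,:,::-1],(800,600),interpolation=cv2.INTER_CUBIC))
E
```

```text
pics
{'time_s': 0.0, 'qpos': array([-6.55450387e+01,  1.83519870e+01,  8.97073555e+01, -1.58233172e-03,
        7.20441665e+01, -1.14630030e+00]), 'qvel': array([-0.00732074, -0.08103456, -0.05404889,  0.02563112,  0.11362581,
        0.02182698]), 'effort': array([-1.12291909e-03, -4.12459660e+01, -2.31970203e+01,  7.24704308e-02,
        4.57007205e-02, -1.47504184e-04]), 'ee_pos': array([ 248.23626361, -518.08344507,  213.1103903 ]), 'ee_rot': array([-1.79896482e+02, -5.66656172e-04,  2.56017503e+01]), 'force': array([-0.41266503, -0.06601885,  0.07400654]), 'torque': array([ 0.06209311, -0.02035393,  0.0352436 ]), 'gripper_force': 0.0, 'gripper_width': 91.08125669796432}
side {'fx': 437.60633886382885, 'fy': 437.60633886382885, 'cx': 261.0451236995929, 'cy': 193.96750240809232, 'origin': array([ 399.96769297,  635.93393497, 1069.74291085]), 'rotation': array([  39.77886403,   -0.55296696, -167.20733553])}
top {'fx': 367.20317784576133, 'fy': 367.20317784576133, 'cx': 253.33247427047178, 'cy': 185.21807468964357, 'origin': array([ 409.52183863,  -54.12167311, 1126.97829435]), 'rotation': array([  6.93661005,  -1.24301247, -91.61717197])}
```

View pics/side0.png

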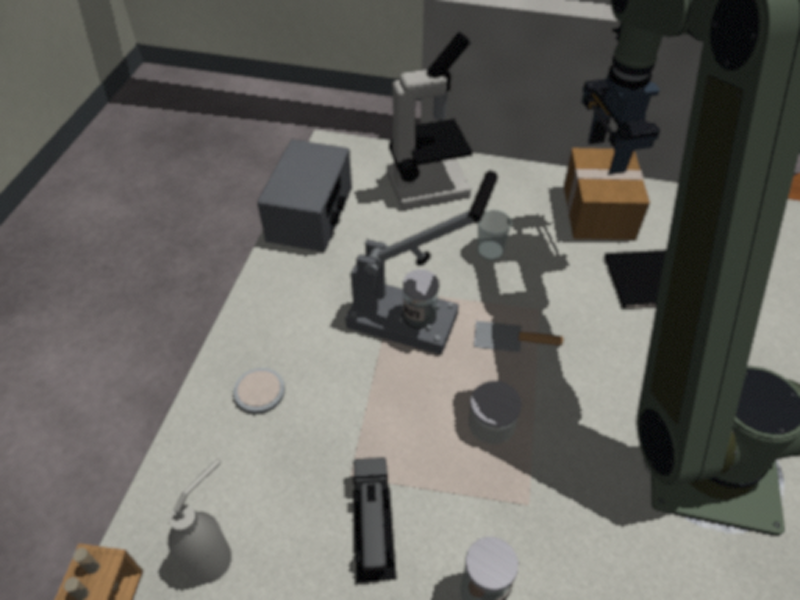

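View pics/top0.png

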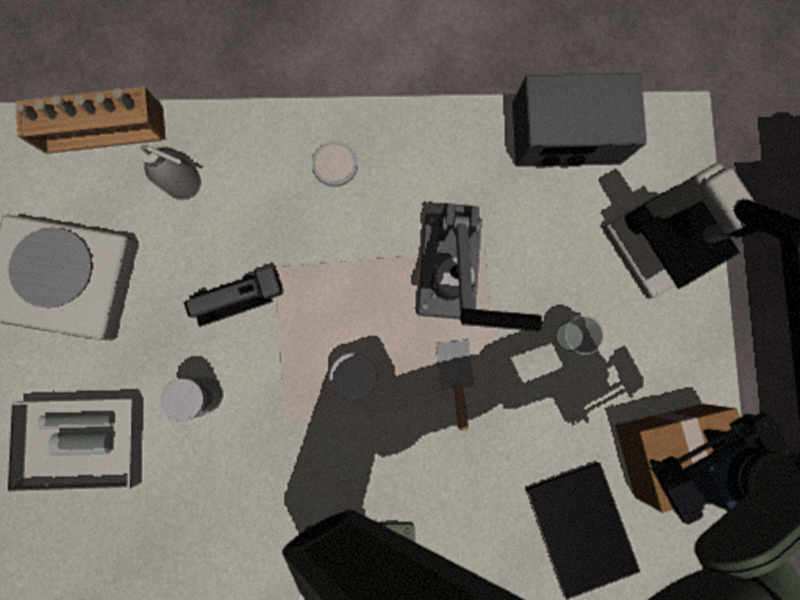

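The side view shows the press at (400,300), the scanner at (373,525), the squat jar at (495,410) and the tall jar at (490,570). The top view shows the press at (450,260), the grip bar from (462,317) to (540,322), and the scanner from (190,303) to (280,275) with its head towards the press. The beaker is at (580,335). I'll make enlarged crops to get the corners precisely.

```bash
cat > h.py <<'E'
from workcell import *
import cv2, numpy as np
from scipy.spatial.transform import Rotation as R
def cam(n):
    m=camera_model(n); return m,R.from_euler('xyz',m['rotation'],degrees=True)
def ray(n,u,v):
    m,r=cam(n); return np.array(m['origin']), r.apply([(u-m['cx'])/m['fx'],-(v-m['cy'])/m['fy'],-1.])
def onz(n,u,v,z):
    o,d=ray(n,u,v); return o+d*(z-o[2])/d[2]
def proj(n,p):
    m,r=cam(n); q=r.inv().apply(np.array(p)-m['origin']); return np.array([m['cx']+m['fx']*q[0]/-q[2], m['cy']+m['fy']*q[1]/q[2]])
def tri(a,b):
    (o,d),(p,e)=ray(*a),ray(*b); t=np.linalg.lstsq(np.c_[d,-e],p-o,rcond=None)[0]
    return (o+d*t[0]+p+e*t[1])/2, np.linalg.norm(o+d*t[0]-p-e*t[1])
def crop(n,x0,y0,w,h,f,im=None):
    im=grab_frame(n)[:,:,::-1] if im is None else im
    c=cv2.resize(im[y0:y0+h,x0:x0+w],None,fx=f,fy=f,interpolation=cv2.INTER_CUBIC)
    c=np.clip((c/255.)**.6*255,0,255).astype(np.uint8)
    for i in range(0,w,10): cv2.putText(c,str(x0+i),(i*f,8),0,.3,(0,255,255)); cv2.line(c,(i*f,10),(i*f,14),(0,255,255))
    for i in range(10,h,10): cv2.putText(c,str(y0+i),(0,i*f+3),0,.3,(0,255,255));cv2.line(c,(20,i*f),(24,i*f),(0,255,255))
    return c
E
python3 - <<'E'
from h import *
o=np.zeros((600,800,3),np.uint8)
t=grab_frame("top")[:,:,::-1];s=grab_frame("side")[:,:,::-1]
def put(c,x,y): c=c[:600-y,:800-x]; o[y:y+c.shape[0],x:x+c.shape[1]]=c
put(crop("top",260,123,95,92,4,t),0,0)
put(crop("side",215,105,105,122,4,s),385,0)
put(crop("top",112,163,74,50,5,t),0,375)
put(crop("side",220,288,40,88,2,s),385,500-0)
cv2.imwrite("pics/c1.png",o)
E
```

```text
(no output)
```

View pics/c1.png

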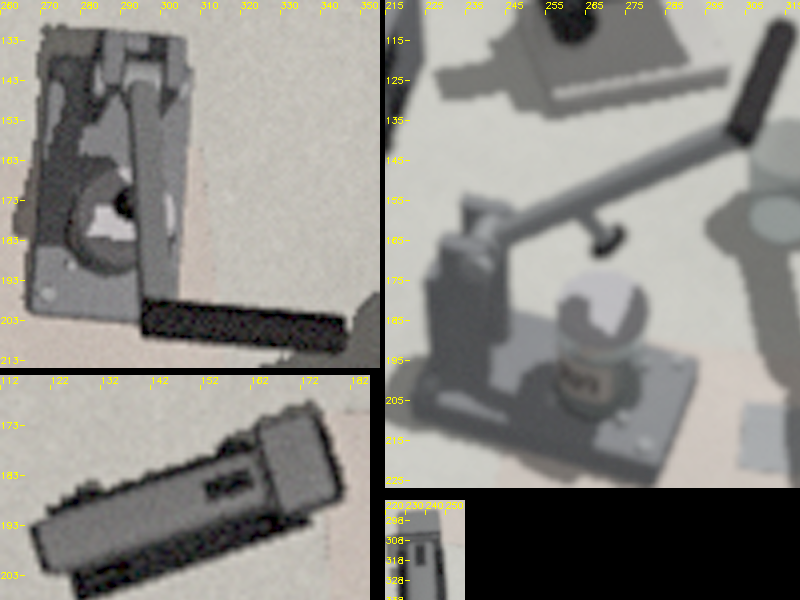

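The crops give the press base corners, the bar ends, the scanner outline and the label near side pixel (264,199). Next I compute positions and zoom in on the label.

Run:
```python
from h import *
np.set_printoptions(precision=1,suppress=True)
t=grab_frame("top");s=grab_frame("side")
def bar(im,x0,y0,x1,y1,th):
    m=(im[y0:y1,x0:x1].max(2)<th).astype(np.uint8); n,l,st,c=cv2.connectedComponentsWithStats(m)
    k=1+np.argmax(st[1:,4]); p=np.argwhere(l==k)[:,::-1]+[x0,y0]
    r=cv2.minAreaRect(p.astype(np.float32)); b=cv2.boxPoints(r)
    print(st[k],r)
    e=sorted([(np.linalg.norm(b[i]-b[(i+1)%4]),tuple((b[i]+b[(i+1)%4])/2)) for i in range(4)])[:2]
    return sorted([q[1] for q in e])
a=bar(t,292,192,352,215,45); b=bar(s,298,105,325,145,45)
print(a,b)
for i in (0,1): print("bar end",tri(("top",*a[i]),("side",*b[i])))
for nm,u,v,z in [("FL",267.5,200.5,35),("F2",295,203,35),("BL",270.5,130,35)]: print(nm,onz("top",u,v,z))
for nm,u,v in [("FL",260+(652-640)/4+0+20,224),]: pass
# side base corners: near-left(front): tile (657,483),(698,358),(415,408)
for x,y in [(657,465),(697,360),(413,390)]: print("side base",onz("side",215+(x-385)/4,105+y/4,35))
print("lidtop side",onz("side",215+(602-385)/4,105+305/4,35+75+20))
for nm,x,y,z in [("h1",258,425,61),("h2",315,405,61),("h3",343,495,61),("h4",285,515,61),("b1",30,528,55),("b2",48,572,55)]:
    print(nm,onz("top",112+x/5,163+(y-375)/5,z))
for nm,x,y,z in [("tall",185*.64,398*.64,129),("squat",353*.64,373*.64,74),("beak",580*.64,335*.64,90)]: print(nm,onz("top",x,y,z))
o=np.zeros((600,800,3),np.uint8)
c=crop("side",250,165,35,50,11,s[:,:,::-1]);o[:550,:385]=c
c=crop("side",218,285,45,92,6,s[:,:,::-1]);o[:552,400:670]=c
cv2.imwrite("pics/c2.png",o)
```

```text
[  2   0  53  20 521] ((319.5289001464844, 203.9078369140625), (54.29661178588867, 13.952842712402344), 11.070201873779297)
[  2   5  17  32 223] ((308.169677734375, 125.56641387939453), (7.611896991729736, 32.836429595947266), 21.370620727539062)
[(np.float32(292.88574), np.float32(198.69505)), (np.float32(346.17206), np.float32(209.12062))] [(np.float32(302.1869), np.float32(140.85576)), (np.float32(314.15247), np.float32(110.27707))]
bar end (array([ 471.9, -160.3,  324.7]), np.float64(5.326809332244176))
bar end (array([ 452.6, -274.7,  331.4]), np.float64(8.745419616397145))
FL [ 494.7 -122.5   35. ]
F2 [ 485.  -204.5   35. ]
BL [ 710.2 -138.8   35. ]
side base [ 495.4 -119.8   35. ]
side base [ 484.5 -224.9   35. ]
side base [ 688.5 -146.6   35. ]
lidtop side [ 552.  -180.7  130. ]
h1 [581.2 180.2  61. ]
h2 [592.2 147.   61. ]
h3 [538.7 130.9  61. ]
h4 [527.9 164.5  61. ]
b1 [524.8 313.4  55. ]
b2 [498.8 302.6  55. ]
tall [353.6 284.4 129. ]
squat [386.2   1.4  74. ]
beak [ 443.1 -412.3   90. ]
```

View pics/c2.png

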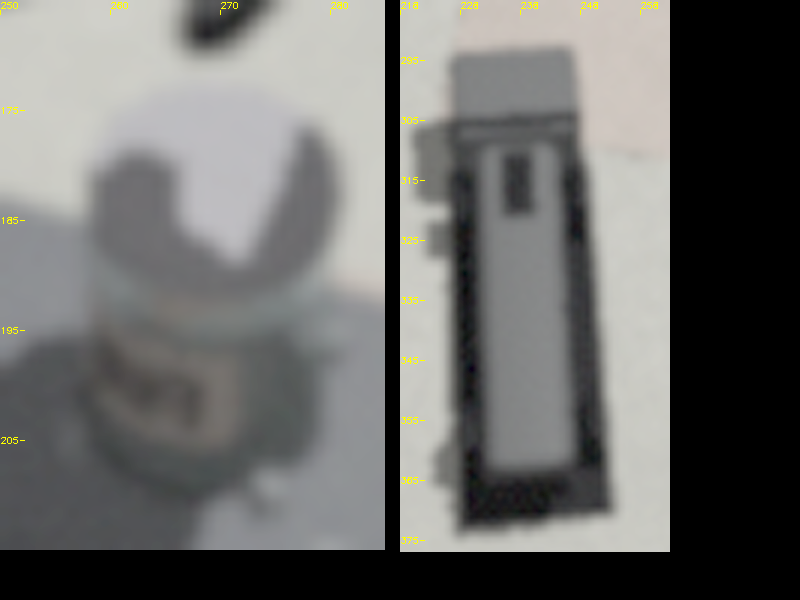

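The zoom shows the label's right edge near (271.9,201.8) in native side pixels and the jar's limbs at columns 258 and 279. The scanner head is at the top, with its front edge from (226,294) to (247,293).

```bash
cat >> h.py <<'E'
np.set_printoptions(precision=2,suppress=True)
def tomove(pos,rpy,rows=None):
    "shift (tool axes) and rotvec from current measured pose"
    s=state(); r0=R.from_euler('xyz',s['ee_rot'],degrees=True); r1=R.from_euler('xyz',rpy,degrees=True)
    return np.r_[(r0.inv()*r1).as_rotvec(degrees=True), r0.inv().apply(np.array(pos)-s['ee_pos'])]
E
python3 - <<'E'
from h import *
print(tri(("top",295.5,202.7),("side",303.2,139.3)),tri(("top",346,206.2),("side",314.5,111.5)))
# jar cylinder
c=np.array([555,-181.]); print("lid/jar limbs")
for u,v in [(271.9,201.8),(259.5,197.5),(258.3,200),(279.3,200)]:
    o,d=ray("side",u,v)
    a=d[:2]@d[:2]; b=2*d[:2]@(o[:2]-c); k=(o[:2]-c)@(o[:2]-c)-33.3**2; D=b*b-4*a*k
    t=(-b-np.sqrt(max(D,0)))/2/a; p=o+d*t; print(u,v,D>0,p,np.degrees(np.arctan2(*(p[:2]-c)[::-1])))
    # signed distance of ray to axis
    n=d[:2]/np.linalg.norm(d[:2]); w=c-o[:2]; print("  off",n[0]*w[1]-n[1]*w[0])
hf=[onz("side",u,v,61) for u,v in [(226.3,294.2),(246.8,293)]]; br=[onz("side",u,v,55) for u,v in [(233,363),(246.3,362)]]
print(hf,br); f=np.mean(hf,0)[:2]; b=np.mean(br,0)[:2]; e=f-b; L=np.linalg.norm(e); e/=L
print("side scanner",L,np.degrees(np.arctan2(*e[::-1])),b+70*e,f-105*e)
E
```

```text
(array([ 466.62, -165.62,  325.24]), np.float64(2.0591395954167204)) (array([ 455.3 , -276.18,  326.42]), np.float64(0.8768293052054911))
lid/jar limbs
271.9 201.8 True [ 536.78 -153.13   73.73] 123.1735254414606
  off 13.191461852184545
259.5 197.5 True [ 574.12 -153.74   82.37] 54.96088726952286
  off -24.541853519753005
258.3 200 True [ 578.47 -157.37   65.18] 45.19357797533782
  off -28.08092158905535
279.3 200 False [ 520.19 -186.09   47.13] -171.6796224806295
  off 35.18352164191111
[array([588.88, 154.95,  61.  ]), array([539.43, 140.07,  61.  ])] [array([528.66, 313.97,  55.  ]), array([499.64, 304.97,  55.  ])]
side scanner 169.50087218157353 -72.83929061083812 [534.8  242.58] [533.18 247.84]
```

Run:
```python
from h import *
print(tomove([461,-221,400],[180,0,84.2]),tomove([461,-221,306],[180,0,84.2]))
```

```text
[  -0.03   -0.01  -58.6   320.26 -176.44 -186.2 ] [  -0.03   -0.01  -58.6   320.27 -176.39  -92.2 ]
```

>>> carry_out:
  commands:
    - [0,0,0,0,0,-45,1]
    - [0,0,0,0,0,-90,1]
    - [0,0,0,0,0,-135,1]
    - [0,0,0,0,0,-186,1]
    - [0,0,-8,40,-22,-186,1]
    - [0,0,-16,80,-44,-186,1]
    - [0,0,-24,120,-66,-186,1]
    - [0,0,-32,160,-88,-186,1]
    - [0,0,-40,200,-110,-186,1]
    - [0,0,-48,240,-132,-186,1]
    - [0,0,-54,280,-154,-186,1]
    - [0,0,-58.6,320,-176,-186,1]
    - [0,0,-58.6,320,-176,-186,1]
    - [0,0,-58.6,320,-176,-186,1]
    - [0,0,-58.6,320,-176,-186,1]
    - [0,0,-58.6,320,-176,-186,1]
    - [0,0,-58.6,320,-176,-186,1]

```text
time_s: 2.0
ee_pos: [460.4, -222.6, 400.0]
ee_rot: [180.0, 0.0, 84.1]
force: [-1.0, 0.3, 0.8]
gripper_width: 91.1
gripper_force: 0.0
```

Run:
```python
from h import *
o=np.zeros((600,800,3),np.uint8)
c=crop("side",265,60,100,110,4);o[:440,:400]=c
c=crop("top",250,150,100,110,4);o[:440,400:]=c
cv2.imwrite("pics/c3.png",o)
print(state()['ee_pos'],state()['ee_rot'])
```

```text
[ 460.55 -222.33  400.01] [179.99   0.01  84.1 ]
```

View pics/c3.png

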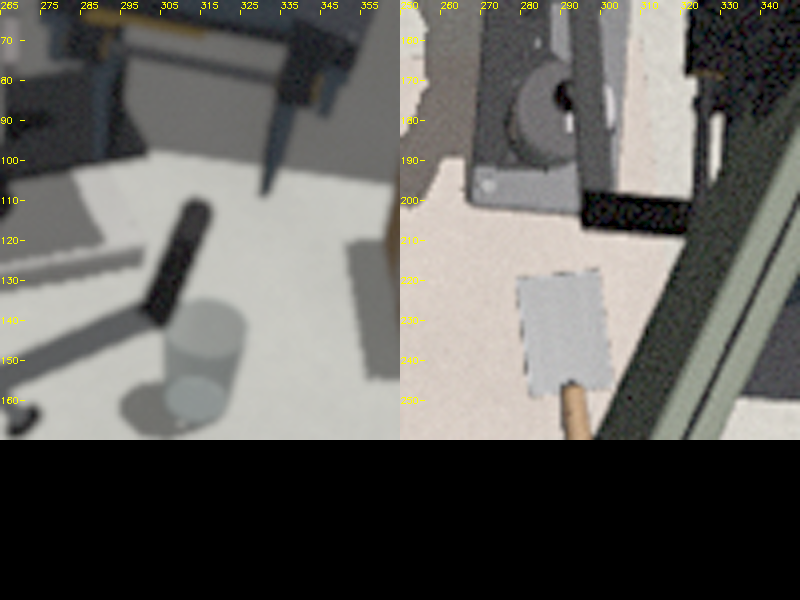

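The fingers straddle the bar with one on each side, with tips at (290,99) and (331,108) in the side view. I'll descend and grip.

>>> carry_out:
  commands:
    - [0,0,0,0,0,30,1]
    - [0,0,0,0,0,60,1]
    - [0,0,0,0,0,80,1]
    - [0,0,0,0,0,96,1]
    - [0,0,0,0,0,96,1]
    - [0,0,0,0,0,96,-1]
    - [0,0,0,0,0,96,-1]
    - [0,0,0,0,0,96,-1]
    - [0,0,0,0,0,96,-1]
    - [0,0,0,0,0,96,-1]
    - [0,0,0,0,0,96,-1]
    - [0,0,0,0,0,96,-1]
    - [0,0,0,0,0,96,-1]
  force: 40

```text
time_s: 3.4
ee_pos: [461.0, -221.6, 304.0]
ee_rot: [180.0, 0.0, 84.2]
force: [0.8, 0.2, -0.1]
gripper_width: 30.2
gripper_force: 0.0
```

>>> carry_out:
  commands:
    - [0,0,0,0,0,0,-1]
    - [0,0,0,0,0,0,-1]
    - [0,0,0,0,0,0,-1]
    - [0,0,0,0,0,0,-1]
    - [0,0,0,0,0,0,-1]

```text
time_s: 3.9
ee_pos: [459.7, -221.4, 303.9]
ee_rot: [-179.8, -0.0, 84.2]
force: [-5.8, 1.3, 2.4]
gripper_width: 23.0
gripper_force: 40.0
```

>>> carry_out:
  commands:
    - [0,0,0,0,-4,4.3,-1]
    - [0,0,0,0,-7.8,8.8,-1]
    - [0,0,0,0,-15.2,18,-1]
    - [0,0,0,0,-22.1,27.5,-1]
    - [0,0,0,0,-28.5,37.4,-1]
    - [0,0,0,0,-34.3,47.6,-1]
    - [0,0,0,0,-39.7,58,-1]
    - [0,0,0,0,-44.6,68.7,-1]
    - [0,0,0,0,-48.9,79.6,-1]
    - [0,0,0,0,-48.9,79.6,-1]
    - [0,0,0,0,-48.9,79.6,-1]

```text
time_s: 5.0
ee_pos: [413.2, -216.2, 225.5]
ee_rot: [179.8, -0.1, 84.1]
force: [-2.0, 2.6, 7.2]
gripper_width: 23.2
gripper_force: 40.0
```

>>> carry_out:
  commands:
    - [0,0,0,0,-3.7,11.2,-1]
    - [0,0,0,0,-6.9,22.5,-1]
    - [0,0,0,0,-9.5,33.9,-1]
    - [0,0,0,0,-11.6,45.5,-1]
    - [0,0,0,0,-12.4,51.3,-1]
    - [0,0,0,0,-13,57.1,-1]
    - [0,0,0,0,-13.5,63,-1]
    - [0,0,0,0,-13.9,68.9,-1]
    - [0,0,0,0,-14.1,75,-1]
    - [0,0,0,0,-14.2,81,-1]
    - [0,0,0,0,-14.2,82,-1]
    - [0,0,0,0,-14.2,82,-1]
    - [0,0,0,0,-14.2,82,-1]
    - [0,0,0,0,-14.2,82,-1]

```text
time_s: 6.4
ee_pos: [397.0, -214.3, 142.9]
ee_rot: [-179.9, -0.1, 84.1]
force: [-7.8, 3.0, 9.4]
gripper_width: 23.2
gripper_force: 40.0
```

>>> carry_out:
  commands:
    - [0,0,0,0,0,2,-1]
    - [0,0,0,0,0,4,-1]
    - [0,0,0,0,0,4,-1]
    - [0,0,0,0,0,4,-1]
    - [0,0,0,0,0,4,-1]

```text
time_s: 6.9
ee_pos: [396.9, -214.3, 139.0]
ee_rot: [-179.9, -0.1, 84.1]
force: [-8.6, 2.4, 9.8]
gripper_width: 23.6
gripper_force: 40.0
```

Run:
```python
from h import *
o=np.zeros((600,800,3),np.uint8)
c=crop("side",215,105,130,130,4);o[:520,:520]=c
cv2.imwrite("pics/c4.png",o)
```

```text
(no output)
```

View pics/c4.png

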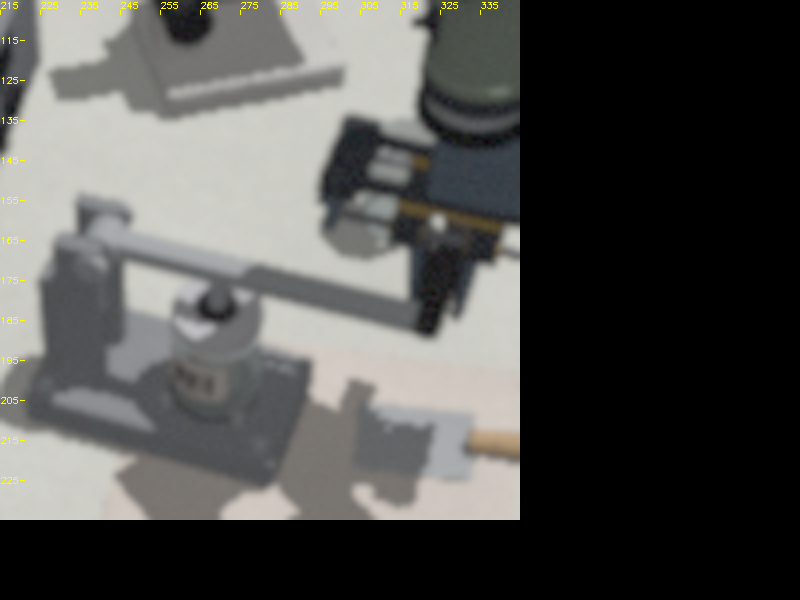

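The lever is down and its plunger sits on the lid at (268,181). The force hasn't risen above the spring's, so I'll push a little further to find the end stop.

>>> carry_out:
  commands:
    - [0,0,0,0,0,2,-1]
    - [0,0,0,0,0,4,-1]
    - [0,0,0,0,0,4,-1]
    - [0,0,0,0,0,4,-1]
    - [0,0,0,0,0,4,-1]

```text
time_s: 7.45
ee_pos: [396.9, -214.3, 137.1]
ee_rot: [-179.9, -0.1, 84.1]
force: [-11.1, 5.0, 25.2]
gripper_width: 23.3
gripper_force: 40.0
```

The stop shows at z 137 with 25 N. I'll ease the lever back along the arc.

>>> carry_out:
  commands:
    - [0,0,0,0,0,-2,-1]
    - [0,0,0,0,0.1,-8,-1]
    - [0,0,0,0,0.3,-13.7,-1]
    - [0,0,0,0,0.7,-20,-1]
    - [0,0,0,0,1.2,-25.5,-1]
    - [0,0,0,0,2.6,-37.1,-1]
    - [0,0,0,0,4.7,-48.7,-1]
    - [0,0,0,0,7.3,-60.1,-1]
    - [0,0,0,0,10.5,-71.4,-1]
    - [0,0,0,0,14.2,-82.6,-1]
    - [0,0,0,0,18.5,-93.5,-1]
    - [0,0,0,0,23.4,-104.2,-1]
    - [0,0,0,0,28.8,-114.6,-1]
    - [0,0,0,0,34.6,-124.8,-1]
    - [0,0,0,0,41,-134.7,-1]
    - [0,0,0,0,47.9,-144.2,-1]
    - [0,0,0,0,55.3,-153.4,-1]
    - [0,0,0,0,59,-158,-1]
    - [0,0,0,0,61.5,-160.5,-1]
    - [0,0,0,0,61.5,-160.5,-1]

```text
time_s: 9.45
ee_pos: [454.0, -220.9, 296.8]
ee_rot: [-179.4, 0.0, 84.2]
force: [-18.6, 3.3, 15.2]
gripper_width: 23.3
gripper_force: 40.0
```

>>> carry_out:
  commands:
    - [0,0,0,0,0,-2,-1]
    - [0,0,0,0,0,-4,-1]
    - [0,0,0,0,0.5,-6,-1]
    - [0,0,0,0,1,-7,-1]
    - [0,0,0,0,1,-7,-1]
    - [0,0,0,0,1,-7,-1]
    - [0,0,0,0,1,-7,-1]

```text
time_s: 10.15
ee_pos: [458.7, -221.4, 302.4]
ee_rot: [-179.8, 0.0, 84.2]
force: [-6.7, 1.6, 5.6]
gripper_width: 23.4
gripper_force: 40.0
```

>>> carry_out:
  commands:
    - [0,0,0,0,1,-1.5,-1]
    - [0,0,0,0,1.5,-3,-1]
    - [0,0,0,0,1.5,-3,-1]
    - [0,0,0,0,1.5,-3,-1]
    - [0,0,0,0,1.5,-3,-1]

```text
time_s: 10.65
ee_pos: [459.7, -221.5, 303.7]
ee_rot: [-179.6, -0.0, 84.2]
force: [-6.6, 0.5, -0.5]
gripper_width: 22.9
gripper_force: 40.0
```

>>> carry_out:
  commands:
    - [0,0,0,0,0,0,-0.3]
    - [0,0,0,0,0,0,0]
    - [0,0,0,0,0,0,0.5]
    - [0,0,0,0,0,0,1]
    - [0,0,0,0,0,0,1]
    - [0,0,0,0,0,0,1]
    - [0,0,0,0,0,0,1]
    - [0,0,0,0,0,-30,1]
    - [0,0,0,0,0,-60,1]
    - [0,0,0,0,0,-80,1]
    - [0,0,0,0,0,-80,1]
    - [0,0,0,0,0,-80,1]

```text
time_s: 11.85
ee_pos: [461.8, -221.6, 384.4]
ee_rot: [-180.0, -0.0, 84.2]
force: [-0.7, 0.1, -0.7]
gripper_width: 91.4
gripper_force: 0.0
```

Run:
```python
from h import *
s=state();print(s['ee_pos'],s['ee_rot'],s['force'],s['gripper_width'])
print(tomove([533.6,242,200],[180,0,107.4]))
t=grab_frame("top"); 
o=np.zeros((600,800,3),np.uint8)
o[:480,:380]=crop("side",215,105,95,120,4); o[:400,400:]=crop("top",260,123,100,100,4,t[:,:,::-1])
cv2.imwrite("pics/c5.png",o)
```

```text
[ 461.82 -221.6   384.36] [-179.99   -0.     84.2 ] [-0.71  0.13 -0.75] 91.4264846539829
[ -0.01  -0.   -23.2  468.47  24.6  184.37]
```

View pics/c5.png

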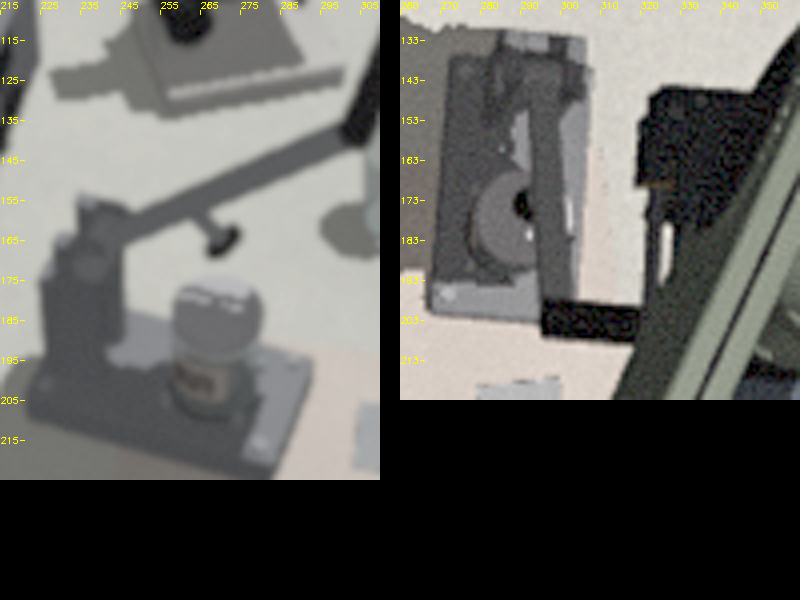

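The lever is back up, the lid sits lower on the jar, and the jar is in its nest. On to the scanner.

>>> carry_out:
  commands:
    - [0,0,-3,40,0,0,1]
    - [0,0,-6,85,0,0,1]
    - [0,0,-9,130,5,0,1]
    - [0,0,-12,175,10,0,1]
    - [0,0,-15,220,15,20,1]
    - [0,0,-18,265,20,45,1]
    - [0,0,-21,310,24.6,70,1]
    - [0,0,-23.2,350,24.6,95,1]
    - [0,0,-23.2,390,24.6,120,1]
    - [0,0,-23.2,430,24.6,145,1]
    - [0,0,-23.2,468.5,24.6,170,1]
    - [0,0,-23.2,468.5,24.6,184,1]
    - [0,0,-23.2,468.5,24.6,184,1]
    - [0,0,-23.2,468.5,24.6,184,1]
    - [0,0,-23.2,468.5,24.6,184,1]
    - [0,0,-23.2,468.5,24.6,184,1]

```text
time_s: 13.55
ee_pos: [534.3, 241.4, 202.0]
ee_rot: [179.9, -0.0, 107.3]
force: [-0.3, -0.2, 0.2]
gripper_width: 91.2
gripper_force: 0.0
```

Run:
```python
from h import *
s=state();print(s['ee_pos'],s['ee_rot'],s['force'],s['gripper_width'])
print(tomove([533.6,242,21],[180,0,107.4]))
o=np.zeros((600,800,3),np.uint8)
o[:560,:400]=crop("side",200,270,80,112,5); o[:400,400:]=crop("top",100,140,80,80,5)
cv2.imwrite("pics/c6.png",o)
```

```text
[534.25 241.36 202.02] [179.88  -0.   107.33] [-0.26 -0.2   0.19] 91.2284729859431
[  0.12  -0.    -0.07   0.79  -0.81 181.02]
```

View pics/c6.png

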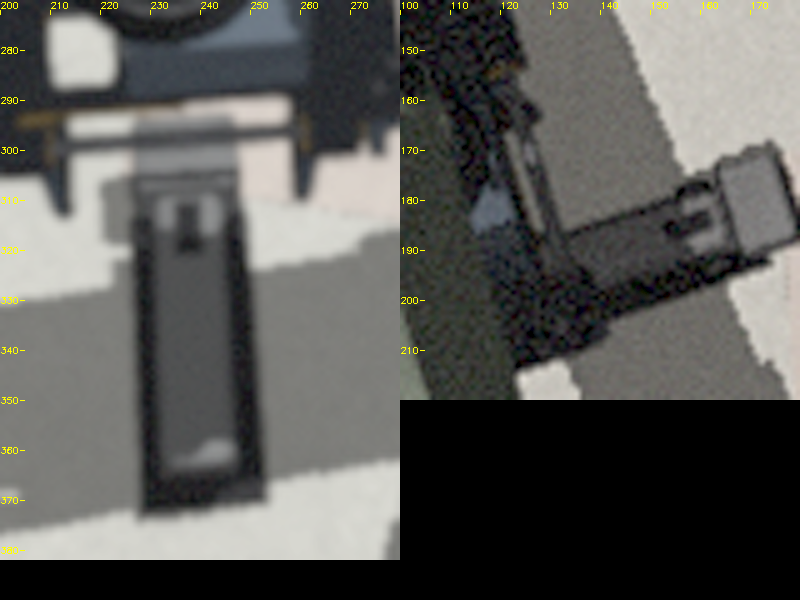

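The gripper is aligned across the barrel between the supports. I'll descend and grip.

>>> carry_out:
  commands:
    - [0,0,0,0,0,40,1]
    - [0,0,0,0,0,80,1]
    - [0,0,0,0,0,115,1]
    - [0,0,0,0,0,140,1]
    - [0,0,0,0,0,160,1]
    - [0,0,0,0,0,180,1]
    - [0,0,0,0,0,180,1]
    - [0,0,0,0,0,180,1]
    - [0,0,0,0,0,180,0]
    - [0,0,0,0,0,180,-1]
    - [0,0,0,0,0,180,-1]
    - [0,0,0,0,0,180,-1]
    - [0,0,0,0,0,180,-1]
    - [0,0,0,0,0,180,-1]
    - [0,0,0,0,0,180,-1]
    - [0,0,0,0,0,180,-1]
    - [0,0,0,0,0,180,-1]
    - [0,0,0,0,0,180,-1]
  force: 25

```text
time_s: 15.45
ee_pos: [533.8, 242.0, 20.8]
ee_rot: [180.0, 0.0, 107.4]
force: [0.6, 0.4, -0.1]
gripper_width: 33.6
gripper_force: 25.0
```

Run:
```python
from h import *
print(tomove([599,53,56],[180,0,79]))
```

```text
[   0.01    0.     28.4  -199.82    5.75  -35.2 ]
```

>>> carry_out:
  commands:
    - [0,0,0,0,0,-5,-1]
    - [0,0,0,0,0,-15,-1]
    - [0,0,0,0,0,-30,-1]
    - [0,0,0,0,0,-45,-1]
    - [0,0,0,0,0,-60,-1]
    - [0,0,0,0,0,-60,-1]
    - [0,0,0,0,0,-60,-1]

```text
time_s: 16.15
ee_pos: [533.7, 241.9, 81.2]
ee_rot: [180.0, 0.0, 107.4]
force: [0.4, -0.1, -2.0]
gripper_width: 33.8
gripper_force: 25.0
```

Lifted: the force reads 2 N, which matches the scanner's weight. Now to the aiming pose.

>>> carry_out:
  commands:
    - [0,0,2,-10,0,0,-1]
    - [0,0,5,-30,1,0,-1]
    - [0,0,8,-55,1.5,0,-1]
    - [0,0,12,-80,2,0,-1]
    - [0,0,16,-105,3,0,-1]
    - [0,0,20,-130,4,5,-1]
    - [0,0,24,-155,5,10,-1]
    - [0,0,27,-178,5.7,15,-1]
    - [0,0,28.4,-192,5.7,20,-1]
    - [0,0,28.4,-200,5.7,25,-1]
    - [0,0,28.4,-200,5.7,25,-1]
    - [0,0,28.4,-200,5.7,25,-1]
    - [0,0,28.4,-200,5.7,25,-1]
    - [0,0,28.4,-200,5.7,25,-1]

```text
time_s: 17.55
ee_pos: [598.9, 53.6, 56.2]
ee_rot: [180.0, -0.0, 79.1]
force: [0.5, -0.3, -1.6]
gripper_width: 33.9
gripper_force: 25.0
```

Run:
```python
from h import *
s=state();print(s['ee_pos'],s['ee_rot'],s['force'],s['gripper_width'])
o=np.zeros((600,800,3),np.uint8)
o[:480,:400]=crop("side",210,165,80,96,5); o[:400,400:]=crop("top",220,123,80,80,5)
cv2.imwrite("pics/c7.png",o)
```

```text
[598.94  53.62  56.18] [179.97  -0.01  79.07] [ 0.5  -0.27 -1.59] 33.9006623723242
```

View pics/c7.png

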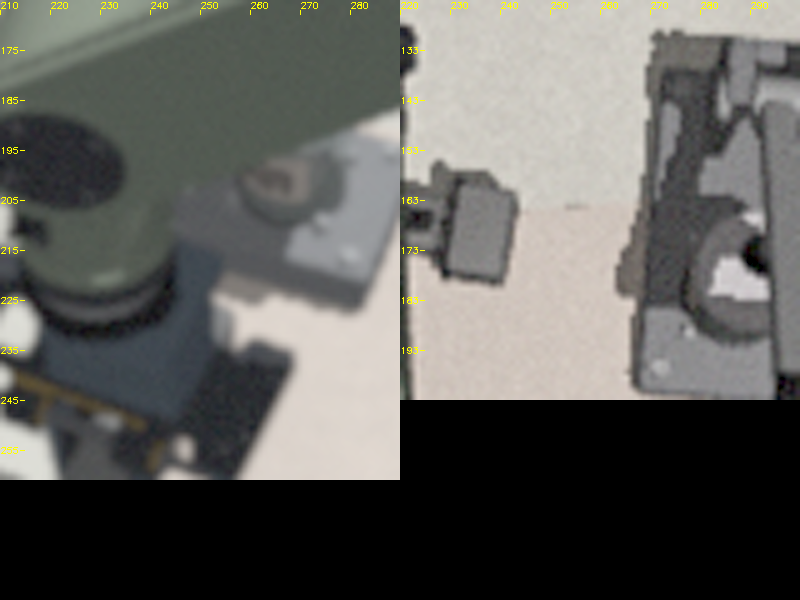

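The head's front edge runs from (243.6,162) to (240.6,179.6) in the top view, facing the jar with its lid centre near (287,179). I'll check the geometry numerically.

Run:
```python
from h import *
a=onz("top",243.6,162,96);b=onz("top",240.6,179.6,96);m=(a+b)/2;print(a,b,m)
e=a-b; print("heading",np.degrees(np.arctan2(e[1],e[0]))-90)
# lid circle fit (left limb) in top crop px
P=[(685,285),(690,255),(705,222),(725,203),(690,312),(708,333),(735,343),(765,335)]
q=np.array([onz("top",220+(x-400)/5,123+y/5,122)[:2] for x,y in P])
A=np.c_[2*q,np.ones(len(q))]; s=np.linalg.lstsq(A,(q**2).sum(1),rcond=None)[0]; print("lid",s[:2],np.sqrt(s[2]+s[:2]@s[:2]))
for cx in (s[:2],np.array([553.5,-180.5])):
  n=np.array([np.cos(np.radians(79)),np.sin(np.radians(79))]); L=cx+33*n
  h=np.radians(-101); r=L-m[:2]; print(L,"x",r@[np.cos(h),np.sin(h)],"y",r@[-np.sin(h),np.cos(h)])
```

```text
[601.63 -54.18  96.  ] [551.25 -44.42  96.  ] [576.44 -49.3   96.  ]
heading -100.96075404454396
lid [ 549.83 -181.67] 38.537446431229384
[ 556.13 -149.28] x 102.01735602021013 y -0.860951501087861
[ 559.8  -148.11] x 100.1682377148187 y 2.5200335218777035
```

Aimed within about 3 mm at 100 mm. I'll hold it there.

>>> carry_out:
  commands:
    - [0,0,0,0,0,0,-1]
    - [0,0,0,0,0,0,-1]
    - [0,0,0,0,0,0,-1]
    - [0,0,0,0,0,0,-1]
    - [0,0,0,0,0,0,-1]
    - [0,0,0,0,0,0,-1]
    - [0,0,0,0,0,0,-1]
    - [0,0,0,0,0,0,-1]
    - [0,0,0,0,0,0,-1]
    - [0,0,0,0,0,0,-1]
    - [0,0,0,0,0,0,-1]
    - [0,0,0,0,0,0,-1]
    - [0,0,0,0,0,0,-1]
    - [0,0,0,0,0,0,-1]
    - [0,0,0,0,0,0,-1]
    - [0,0,0,0,0,0,-1]
    - [0,0,0,0,0,0,-1]
    - [0,0,0,0,0,0,-1]

```text
time_s: 19.45
ee_pos: [599.0, 52.8, 55.8]
ee_rot: [180.0, 0.0, 79.0]
force: [-0.6, -0.2, -0.7]
gripper_width: 33.8
gripper_force: 25.0
```

Run:
```python
from h import *
print(tomove([533.8,242,81],[180,0,107.4]))
```

```text
[   0.      0.01  -28.4   173.3  -100.06  -25.18]
```

>>> carry_out:
  commands:
    - [0,0,0,0,0,-10,-1]
    - [0,0,-2,10,-6,-25,-1]
    - [0,0,-5,30,-17,-25,-1]
    - [0,0,-9,52,-30,-25,-1]
    - [0,0,-13,75,-43,-25,-1]
    - [0,0,-17,98,-57,-25,-1]
    - [0,0,-21,121,-70,-25,-1]
    - [0,0,-25,144,-83,-25,-1]
    - [0,0,-27.5,162,-94,-25,-1]
    - [0,0,-28.4,173.3,-100,-25,-1]
    - [0,0,-28.4,173.3,-100,-25,-1]
    - [0,0,-28.4,173.3,-100,-25,-1]
    - [0,0,-28.4,173.3,-100,-25,-1]
    - [0,0,-28.4,173.3,-100,-25,-1]

```text
time_s: 20.85
ee_pos: [534.2, 241.1, 80.9]
ee_rot: [-180.0, 0.0, 107.3]
force: [0.4, -0.7, -1.1]
gripper_width: 33.7
gripper_force: 25.0
```

Run:
```python
from h import *
print(state()['ee_pos'],tomove([533.8,242,20.8],[180,0,107.4]))
```

```text
[534.21 241.09  80.87] [-0.    0.02 -0.08  1.   -0.12 60.07]
```

>>> carry_out:
  commands:
    - [0,0,0,0.5,0,0,-1]
    - [0,0,0,0.5,0,10,-1]
    - [0,0,0,0.5,0,22,-1]
    - [0,0,0,0.5,0,34,-1]
    - [0,0,0,0.5,0,44,-1]
    - [0,0,0,0.5,0,51,-1]
    - [0,0,0,0.5,0,55,-1]
    - [0,0,0,0.5,0,58,-1]
    - [0,0,0,0.5,0,59.5,-1]
    - [0,0,0,0.5,0,60,-1]
    - [0,0,0,0.5,0,60,-1]
    - [0,0,0,0.5,0,60,-1]
    - [0,0,0,0.5,0,60,-1]

```text
time_s: 22.15
ee_pos: [533.8, 242.5, 21.1]
ee_rot: [180.0, 0.0, 107.4]
force: [0.3, 0.1, -1.2]
gripper_width: 33.8
gripper_force: 25.0
```

>>> carry_out:
  commands:
    - [0,0,0,0,0,0.7,-1]
    - [0,0,0,0,0,0.7,-1]
    - [0,0,0,0,0,0.7,-0.2]
    - [0,0,0,0,0,0.7,0.2]
    - [0,0,0,0,0,0.7,0.6]
    - [0,0,0,0,0,0.7,1]
    - [0,0,0,0,0,0.7,1]
    - [0,0,0,0,0,0.7,1]
    - [0,0,0,0,0,-10,1]
    - [0,0,0,0,0,-30,1]
    - [0,0,0,0,0,-70,1]
    - [0,0,0,0,0,-110,1]
    - [0,0,0,0,0,-150,1]
    - [0,0,0,0,0,-180,1]
    - [0,0,0,0,0,-180,1]
    - [0,0,0,0,0,-180,1]
    - [0,0,0,0,0,-180,1]

```text
time_s: 23.85
ee_pos: [532.9, 242.1, 199.8]
ee_rot: [-179.9, 0.0, 107.4]
force: [0.3, -0.1, -0.4]
gripper_width: 91.2
gripper_force: 0.0
```

Run:
```python
from h import *
s=state();print(s['ee_pos'],s['force'],s['gripper_width'])
cv2.imwrite("pics/end.png",cv2.resize(grab_frame("side")[:,:,::-1],(768,576)))
```

```text
[532.86 242.09 199.81] [ 0.29 -0.07 -0.42] 91.16423502367779
```

View pics/end.png

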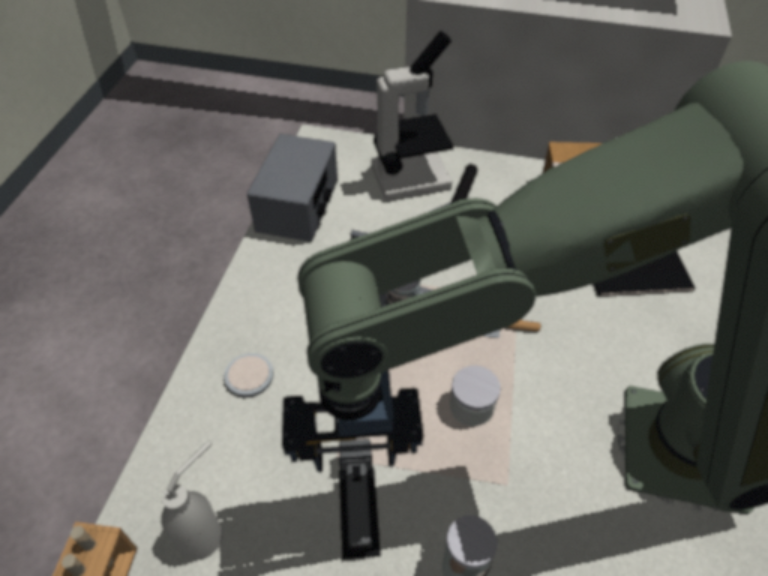

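The scanner lies in its rest at (358,505) with its head towards the press. The gripper is clear, and the lever grip is up at (465,185). Handing in.

```bash
python3 -c "
from workcell import workorder
print(workorder.job_done())"
```

```text
the job is handed in; nothing more can be done
None
```

I handed the job in at about 24 s without seeing a verdict: the jar is sealed, the lever was eased back up to rest, the label was scanned from about 10 cm, and the scanner is back in its rest facing the same way.

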